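# Shut the stopcock in the kitchen service box

## Task

Push the loose metal cover of the water service box along its rails, all the way to the meter end, to uncover the two valves. Then gently push the valve handle that ends in a round disc a quarter turn clockwise until it is shut, square across its pipe, and come away clear. Only push with the fingers: do not grip or lift anything, and leave the other handle and the things lying about as they are.

Things in the scene. Friction and masses are not known exactly. Their poses are not given: they have to be found in the camera images.
- service_box: Open-topped grey box fixed to the table, 210 (x) x 506 (y) mm, walls 62 mm high. Origin: centre of its underside, on the table; x points away from the robot (yaw up to 0.25 rad), y from valve end to meter end. Inside: floor at z = 5 mm, long walls at x = -85 and 85 mm. Valve pivots at x = 30, y = -170 and -75 mm (either way round). Copper pipes 15 mm thick along x at z = 22 mm.
- box_stop (a point): Middle of the top edge, inner face, of the wall at the meter end (box x = 0, y = 250, z = 83 mm), which stops the cover. The round water meter, 86 mm wide, 56 mm high, stands at box y = 130 mm.
- box_valve_end (a point): Middle of the top edge, outer face, of the 6 mm wall at the valve end (box x = 0, y = -253, z = 62 mm). It is level with the ledges on which the cover slides, so fingers can reach the cover over it. Lips 8 mm thick, up to z = 78 mm, run outside both ledges as guides.
- cover: Loose aluminium cover, an upside-down shallow tray 186 (x) x 200 (y) x 30 mm high, 0.35 to 0.7 kg, resting on the box's ledges (box z = 62 to 92 mm). Friction 3 to 9 N, 2 mm side play. Origin: centre of its underside; axes as the box's. Starts near box y = -125 mm, hiding both valves; against the stop its origin is at box y = 150 mm, its trailing edge at 50 mm.
- cover_push_face (a point): Centre of the cover's -y end face (186 mm wide, 30 mm high, upright), 15 mm above the cover's underside: push here towards the box's +y.
- main_valve_pivot (a point): Pivot of the handle to be shut, at half the handle's thickness (48 mm above the table). The axis is upright. Handles are 12 mm thick (42 to 54 mm above the table), plain steel; the hub is 22 mm wide and 16 mm high.
- main_handle_end (a point): Centre of the round disc, 34 mm wide, at the end of the handle to be shut, 60 mm from the pivot, at half its thickness; the bar between is 14 mm wide. Overall reach from the pivot 77 mm. It starts pointing towards the box's -x (along its pipe).
- main_handle (a joint): Angle of the handle to be shut: 0 along the pipe, pointing to the box's -x (open); grows clockwise seen from above, by way of the box's (-x, +y) quarter; 1.571 is the hard stop, pointing to the box's +y (shut). Starts at 0 to 0.2. Stays where it is left; needs about 0.2 N m, some 4 N at the disc.
- branch_valve_pivot (a point): Pivot of the other handle, 48 mm above the table, 95 mm from the first along the box's y.
- branch_handle (a joint): Angle of the other handle, a plain straight bar 14 mm wide with a square end 76 mm from its pivot; same sense as the first; must stay as it is (starts at 0 to 0.2).
- cap_nut: Bystander: brass cap nut, 24 mm wide, 18 mm high, on the box's floor behind and between the valves. Origin at its underside.
- mug: Bystander: white mug, 80 mm wide, 90 mm high, beyond the box's valve end. Origin at its underside.
- spray_can: Bystander: spray can, 52 mm wide, 170 mm high, beyond the meter end. Origin at its underside.
- screwdriver: Bystander: screwdriver lying beyond the meter end.
- spanner: Bystander: spanner lying in front of the box.
- jar: Bystander: jar, 60 mm wide, 75 mm high, behind the valve end. Origin at its underside.
- pipe_tee: Bystander: brass pipe tee, 60 mm long, 24 mm high, lying behind the meter end.
- branch_handle_end (a point): Point on the other handle's middle line, 60 mm from its pivot, at half its thickness.

How it is judged:
By the outcome, as a careful person would: the job done as asked, in the order asked, and still so for the second after the job is handed in, with the robot touching nothing.
It also fails if it takes over 51 s, if anything falls off the work surface, if the arm or the gripper's body presses on something with over 40 N, if the wrist force passes 120 N, or if a joint passes its speed limit or range.

## Robot

A 6-joint arm with a two-finger parallel gripper is mounted at the origin on the work surface. World frame = base frame: x ahead of the robot, y to its left, z up, the work surface at z = 0. Lengths are in m, angles in rad, forces in N, time in s.
With the tool pointing down it reaches from about 0.375 to 0.925 m from the base axis. Payload 5.7 kg.
Tool frame: the origin (TCP) lies on the centre line of the jaws, within the pads' length; the fingertips stand 11 mm ahead of it and the grasp point (between the pads) lies 8 mm behind it; z points along the fingers, y is the line along which they close (so a half turn about z gives the same grasp; the last joint's range is limited). The gripper opens to 85 mm and grips with 20 to 120 N. Pads are 22 mm wide; open, the fingers measure 114 mm over their backs; the gripper's body (76 mm by 85 mm) begins 54 mm behind the grasp point. The pads swing forward as they close: fully open they stand 13 mm farther back than shut.
Start: joints at [-1.451, 0.359, 1.51, -0, 1.272, -0.115], TCP at [0.14, -0.584, 0.242] pointing down, gripper open.
Joint ranges: [-2.97, 2.97], [-1.01, 2.36], [0.21, 2.38], [-0.96, 4.11], [0.2, 2.71], [-2.98, 2.98]. Speed limits (rad/s): [2.39, 2.39, 3.14, 3.14, 3.14, 3.14].

## Interface

Orientations are given as a 3x3 rotation matrix whose columns are the frame's x, y, z axes.
In Python, from cell import bot gives the robot as it stands.
- The arm moves only by the tool jog_arm, never from a script. Its argument "steps" is a list of rows, each an object with "fingers": the opening, from 0 (shut) to 1 (fully open); "linear": the shift along the tool's x, y, z in units of 10 cm (1.0 is 10 cm), a list of three; "yaw": the turn about the tool's z in units of 120 degrees (1.0 is 120 degrees). In form: [{"fingers": fingers, "linear": [tx, ty, tz], "yaw": yaw}, ...]. A call has 1 to 5 rows; each row is the pose to reach, as a shift and turn from the pose commanded when the call began, along the tool's axes at that moment; what a row does not reach only later rows make up. A row lasts 1/10 s, in which the tool goes at most 50 mm and 8.59 degrees, less where a joint would pass 70% of its speed; a pose out of reach is approached as far as the arm can. A call with a number of a shift or a turn outside -1 to 1 is refused whole. A call with a gripper value outside its range is refused whole. The fingers move at their own pace and stop on an object; "force" is the grip in N (left out, the last holds). Time passes only in rows, so rows that repeat a pose let the fingers close. It gives the time, the measured TCP pose, the force, the opening and the grip force at its end, in the units of the state.
- bot.state(): the state, without advancing time (a new reading comes with each control period).
- bot.read_camera(name): name is "scene" or "top" or "wrist"; returns a dict with "pixels" (384x512x3 uint8, red, green, blue), "depth" (384x512 float32, m along the optical axis (not along the pixel's ray), 0 where there is no reading), "vfov" (degrees; the focal length in pixels is half the picture's height over the tangent of half this angle, whatever the lens; pixels are square), "cx", "cy" (the principal point, pixels), "origin" and "orientation" of the camera in the world; the wrist camera has in their place "mount" (4x4, takes a point from camera to tool coordinates, whose origin is the TCP and whose axes are the flange's). Camera axes: x right, y down, z forward; pixel columns grow to the right and rows downward; lengths in m; the calibration is good to about 2 mm. The wrist camera is an equidistant fisheye: a pixel r from the principal point sees the ray r / f radians off the axis. A picture is of the moment at which its call begins: read the wrist's pose just before it.
- bot.job_done(): hands the job in; it is judged then, once.
Trained networks look in a picture, given as the dict that the camera call returned (one of the last four; its "shot" number tells which), for a name from the list of things; names that differ only in an ending like _2 or _b are one class to them, and where a whole thing is asked for, a point or a joint stands for the part that bears it (a point fixed in the world has none). Each returns a list of dicts, best first, with "p" (0 to 1); they miss things now and then, are a little off and sometimes report something else, mostly with a low value. They report only what shows in the picture. A call takes as long as a camera call.
- bot.search_frame(thing, picture): "at" ([column, row] in pixels, amid what is visible of it).
- bot.spot_point(thing, picture): "at" ([column, row] in pixels: a listed point, or the origin of a listed thing).
The state is a dict: "time": time; "joint_positions": joint angles; "qvel": joint speeds; "joint_efforts": joint torques, N m; "tcp_pos": TCP position; "ee_rot": TCP orientation; "force": force on the tool from outside, world axes, zero at the start; "torque": the same for the moment, N m; "opening": finger opening in m; "grip_force": force on a finger pad.
Only numpy, scipy, OpenCV 4.12 (cv2) and the standard library are available. Lean on these libraries where they do the work, as an engineer would, in place of code of your own. Each camera call takes 0.05 s, during which the arm holds its last target. There are 200 camera calls.

## Working session

There is one attempt and no reset: what is moved stays moved. The work goes in short steps, Python scripts to look and compute and a tool call to move; the robot and the scene stay as the last step left them, time stands still between calls to the robot, and variables do not carry over. Pictures are saved under pics/ and viewed, at most 10 in all, crops included, and the job is handed in when it is done.

Besides the shell and the picture viewer there is one more tool, called after "Emit:" as name(argument=value, ...) on one line, values as JSON. jog_arm: Moves the arm, as the interface text tells. Its arguments: {"type":"object","properties":{"steps":{"type":"array"},"force":{"type":"number"}},"required":["steps"]}

```bash
mkdir -p pics; cat > h.py <<'E'
from cell import bot
import numpy as np, cv2
def f(c): return c["pixels"].shape[0]/2/np.tan(np.radians(c["vfov"])/2)
def world(c,at,z=None):
    u,v=at; F=f(c); R=np.array(c["orientation"]); o=np.array(c["origin"])
    r=np.array([(u-c["cx"])/F,(v-c["cy"])/F,1.])
    if z is None:
        return o+R@(r*c["depth"][int(round(v)),int(round(u))])
    d=R@r; return o+d*(z-o[2])/d[2]
def save(c,n): cv2.imwrite("pics/"+n,c["pixels"][...,::-1])
E
python3 - <<'E'
from h import *
np.set_printoptions(precision=3,suppress=True)
Z=dict(service_box=0,box_stop=.083,box_valve_end=.062,cover=.062,cover_push_face=.077,mug=0,jar=0,spray_can=0,cap_nut=.005)
for n in("top","scene"):
    c=bot.read_camera(n); save(c,n+"0.png"); print(n,c["origin"])
    for t,z in Z.items():
        for d in bot.spot_point(t,c)[:2]: print(t,round(d["p"],2),np.round(d["at"]),world(c,d["at"],z))
s=bot.state();print(s["tcp_pos"],s["ee_rot"],s["time"],s["opening"])
E
```

```text
top [0.408 0.089 1.001]
service_box 0.82 [260. 190.] [0.567 0.052 0.   ]
service_box 0.31 [123. 197.] [0.548 0.447 0.   ]
box_stop 0.8 [167. 205.] [0.513 0.301 0.083]
box_valve_end 0.7 [348. 164.] [ 0.63  -0.192  0.062]
box_valve_end 0.7 [150. 227.] [0.457 0.349 0.062]
cover 0.8 [305. 175.] [ 0.597 -0.071  0.062]
cover_push_face 0.64 [339. 168.] [ 0.615 -0.163  0.077]
mug 0.81 [388. 166.] [ 0.639 -0.33   0.   ]
mug 0.44 [282. 234.] [ 0.44  -0.011  0.   ]
jar 0.74 [323. 129.] [ 0.751 -0.141  0.   ]
spray_can 0.72 [123. 194.] [0.555 0.447 0.   ]
scene [1.358 0.711 0.851]
box_stop 0.57 [337. 219.] [0.516 0.294 0.083]
box_valve_end 0.18 [341. 219.] [0.484 0.289 0.062]
cover 0.65 [210. 184.] [ 0.601 -0.08   0.062]
cover_push_face 0.68 [187. 171.] [ 0.613 -0.164  0.077]
mug 0.6 [143. 178.] [ 0.659 -0.326  0.   ]
jar 0.82 [157. 216.] [ 0.752 -0.147  0.   ]
[ 0.14  -0.584  0.242] [[ 0.973  0.233 -0.   ]
 [ 0.233 -0.973  0.   ]
 [ 0.    -0.    -1.   ]] 1.0 0.08514623878657683
```

View pics/top0.png

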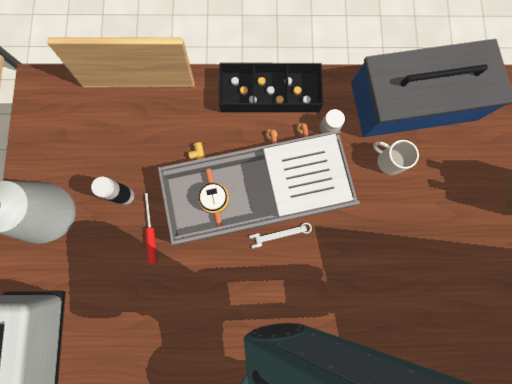

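View pics/scene0.png

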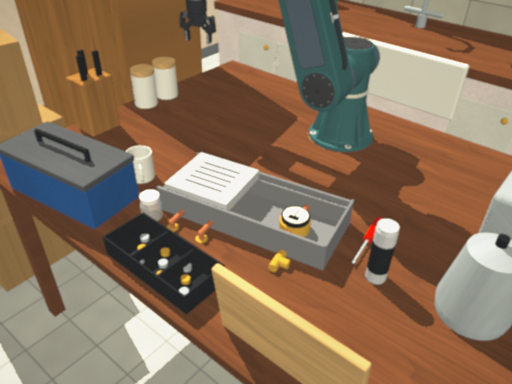

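The top view shows the cover at the right (pixel 308,175) hiding the valves, the meter at (212,197) and the mug at (398,157). The scene view agrees with this. The box yaw is about 0.233, so the tool's x already lies along box x and tool -y along box +y. I'll go above the valve end with the fingers shut.

Emit:
jog_arm(steps=[{"fingers": 0,"linear": [1,-0.44,0],"yaw": 0},{"fingers": 0,"linear": [1,-0.44,0],"yaw": 0},{"fingers": 0,"linear": [1,-0.44,0],"yaw": 0}])

```text
time: 1.3
tcp_pos: [0.2295, -0.514, 0.2421]
ee_rot: [[0.972, 0.235, 0.001], [0.235, -0.972, 0.003], [0.002, -0.002, -1.0]]
force: [0.7, 0.4, -0.6]
opening: 0.044
grip_force: 0.0
```

Emit:
jog_arm(steps=[{"fingers": 0,"linear": [1,-0.44,0],"yaw": 0},{"fingers": 0,"linear": [1,-0.44,0],"yaw": 0},{"fingers": 0,"linear": [1,-0.44,0],"yaw": 0}])

```text
time: 1.6
tcp_pos: [0.3165, -0.4485, 0.2423]
ee_rot: [[0.972, 0.236, 0.001], [0.236, -0.972, 0.002], [0.002, -0.001, -1.0]]
force: [-0.4, 0.3, -0.6]
opening: 0.0006
grip_force: 0.0
```

Emit:
jog_arm(steps=[{"fingers": 0,"linear": [1,-0.44,0],"yaw": 0},{"fingers": 0,"linear": [1,-0.44,0],"yaw": 0},{"fingers": 0,"linear": [1,-0.44,0],"yaw": 0}])

```text
time: 1.9
tcp_pos: [0.4035, -0.3831, 0.2424]
ee_rot: [[0.972, 0.236, 0.001], [0.236, -0.972, 0.001], [0.002, -0.0, -1.0]]
force: [-0.1, -0.7, -0.8]
opening: 0.0
grip_force: 0.0
```

Emit:
jog_arm(steps=[{"fingers": 0,"linear": [1,-0.44,0],"yaw": 0},{"fingers": 0,"linear": [1,-0.44,0],"yaw": 0},{"fingers": 0,"linear": [1,-0.44,0],"yaw": 0}])

```text
time: 2.2
tcp_pos: [0.4906, -0.3175, 0.2424]
ee_rot: [[0.972, 0.236, 0.002], [0.236, -0.972, 0.0], [0.002, 0.0, -1.0]]
force: [-0.3, -1.2, -0.4]
opening: 0.0
grip_force: 0.0
```

Emit:
jog_arm(steps=[{"fingers": 0,"linear": [1,-0.44,0],"yaw": 0},{"fingers": 0,"linear": [1,-0.44,0],"yaw": 0},{"fingers": 0,"linear": [1,-0.44,0],"yaw": 0}])

```text
time: 2.5
tcp_pos: [0.5777, -0.2517, 0.2423]
ee_rot: [[0.972, 0.235, 0.002], [0.235, -0.972, 0.0], [0.002, 0.0, -1.0]]
force: [-0.5, 0.2, -0.2]
opening: 0.0
grip_force: 0.0
```

Emit:
jog_arm(steps=[{"fingers": 0,"linear": [0.6,-0.15,0.2],"yaw": 0},{"fingers": 0,"linear": [0.6,-0.15,0.3],"yaw": 0},{"fingers": 0,"linear": [0.6,-0.15,0.3],"yaw": 0},{"fingers": 0,"linear": [0.6,-0.15,0.3],"yaw": 0}])

```text
time: 2.9
tcp_pos: [0.6281, -0.2257, 0.2115]
ee_rot: [[0.973, 0.233, -0.003], [0.233, -0.973, 0.0], [-0.003, -0.001, -1.0]]
force: [-0.4, 0.4, -0.2]
opening: 0.0002
grip_force: 0.0
```

```bash
cat >> h.py <<'E'
def wrist(n):
    s=bot.state(); c=bot.read_camera("wrist"); save(c,n); return s,c
def wworld(s,c,at,z):
    u,v=at; F=f(c); p=np.array([u-c["cx"],v-c["cy"]]); r=np.hypot(*p)+1e-9; th=r/F
    d=np.array([*(p/r*np.sin(th)),np.cos(th)]); M=np.array(c["mount"]); R=np.array(s["ee_rot"])
    o=np.array(s["tcp_pos"])+R@M[:3,3]; d=R@M[:3,:3]@d
    return o+d*(z-o[2])/d[2]
E
python3 - <<'E'
from h import *
np.set_printoptions(precision=4,suppress=True)
s,c=wrist("w1.png"); print(s["tcp_pos"],s["force"])
for t,z in dict(box_valve_end=.062,cover=.062,cover_push_face=.077,mug=0,box_stop=.083).items():
    for d in bot.spot_point(t,c)[:2]: print(t,round(d["p"],2),np.round(d["at"]),wworld(s,c,d["at"],z))
E
```

```text
[ 0.6281 -0.2257  0.2115] [-0.3583  0.4134 -0.2068]
box_valve_end 0.69 [220. 177.] [ 0.6203 -0.1935  0.062 ]
box_valve_end 0.55 [348. 164.] [ 0.6631 -0.3141  0.062 ]
cover 0.92 [106. 174.] [ 0.5953 -0.0719  0.062 ]
cover_push_face 0.66 [200. 185.] [ 0.6124 -0.1765  0.077 ]
mug 0.62 [347. 167.] [ 0.651  -0.3377  0.    ]
```

View pics/w1.png

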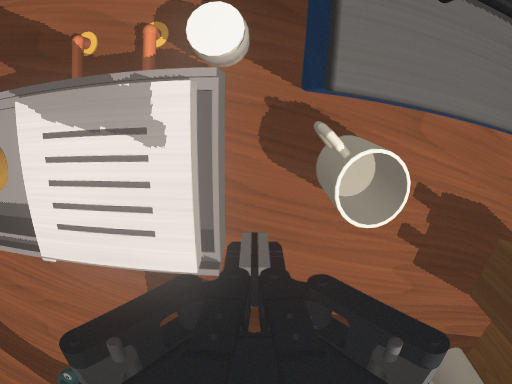

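The wrist view shows the fingertips at (255,240), outside the end wall (col 222) and clear of the mug. The cover's end face is at col ~197. I'll descend and start the push.

Emit:
jog_arm(steps=[{"fingers": 0,"linear": [0.05,0,0.4],"yaw": 0},{"fingers": 0,"linear": [0.05,0,0.8],"yaw": 0},{"fingers": 0,"linear": [0.05,0,0.95],"yaw": 0},{"fingers": 0,"linear": [0.05,0,0.95],"yaw": 0}])

```text
time: 3.6
tcp_pos: [0.6324, -0.2229, 0.115]
ee_rot: [[0.973, 0.232, -0.005], [0.232, -0.973, 0.002], [-0.004, -0.003, -1.0]]
force: [0.0, -0.0, 0.4]
opening: -0.0
grip_force: 0.0
```

Emit:
jog_arm(steps=[{"fingers": 0,"linear": [0,0,0.2],"yaw": 0},{"fingers": 0,"linear": [0,0,0.36],"yaw": 0},{"fingers": 0,"linear": [0,-0.15,0.36],"yaw": 0},{"fingers": 0,"linear": [0,-0.3,0.36],"yaw": 0},{"fingers": 0,"linear": [0,-0.3,0.36],"yaw": 0}])

```text
time: 4.1
tcp_pos: [0.6268, -0.1916, 0.0822]
ee_rot: [[0.972, 0.234, -0.0], [0.234, -0.972, 0.001], [-0.0, -0.001, -1.0]]
force: [0.1, -0.6, 0.3]
opening: -0.0001
grip_force: 0.0
```

Emit:
jog_arm(steps=[{"fingers": 0,"linear": [0,-0.1,0],"yaw": 0},{"fingers": 0,"linear": [0,-0.2,0],"yaw": 0},{"fingers": 0,"linear": [0,-0.3,0],"yaw": 0},{"fingers": 0,"linear": [0,-0.4,0],"yaw": 0},{"fingers": 0,"linear": [0,-0.5,0],"yaw": 0}])

```text
time: 4.6
tcp_pos: [0.6173, -0.1465, 0.0825]
ee_rot: [[0.973, 0.233, 0.004], [0.233, -0.973, -0.003], [0.003, 0.003, -1.0]]
force: [2.1, -5.1, 2.1]
opening: 0.0001
grip_force: 2.8
```

Emit:
jog_arm(steps=[{"fingers": 0,"linear": [0,-0.15,0],"yaw": 0},{"fingers": 0,"linear": [0,-0.3,0],"yaw": 0},{"fingers": 0,"linear": [0,-0.45,0],"yaw": 0},{"fingers": 0,"linear": [0,-0.6,0],"yaw": 0},{"fingers": 0,"linear": [0,-0.7,0],"yaw": 0}])

```text
time: 5.1
tcp_pos: [0.6009, -0.0777, 0.0825]
ee_rot: [[0.972, 0.233, 0.004], [0.233, -0.972, -0.002], [0.003, 0.003, -1.0]]
force: [2.3, -5.5, 1.2]
opening: 0.0
grip_force: 3.1
```

Emit:
jog_arm(steps=[{"fingers": 0,"linear": [0,-0.15,0],"yaw": 0},{"fingers": 0,"linear": [0,-0.3,0],"yaw": 0},{"fingers": 0,"linear": [0,-0.45,0],"yaw": 0},{"fingers": 0,"linear": [0,-0.6,0],"yaw": 0},{"fingers": 0,"linear": [0,-0.75,0],"yaw": 0}])

```text
time: 5.6
tcp_pos: [0.5838, -0.0051, 0.0825]
ee_rot: [[0.972, 0.233, 0.004], [0.233, -0.972, -0.002], [0.004, 0.003, -1.0]]
force: [2.5, -5.9, 2.6]
opening: -0.0005
grip_force: 3.3
```

Emit:
jog_arm(steps=[{"fingers": 0,"linear": [0,-0.15,0],"yaw": 0},{"fingers": 0,"linear": [0,-0.3,0],"yaw": 0},{"fingers": 0,"linear": [0,-0.45,0],"yaw": 0},{"fingers": 0,"linear": [0,-0.55,0],"yaw": 0},{"fingers": 0,"linear": [0,-0.65,0],"yaw": 0}])

```text
time: 6.1
tcp_pos: [0.5695, 0.0583, 0.0825]
ee_rot: [[0.972, 0.233, 0.006], [0.233, -0.972, -0.002], [0.005, 0.003, -1.0]]
force: [5.8, -6.6, 0.4]
opening: -0.0002
grip_force: 3.6
```

Emit:
jog_arm(steps=[{"fingers": 0,"linear": [0,-0.05,0],"yaw": 0},{"fingers": 0,"linear": [0,-0.1,0],"yaw": 0},{"fingers": 0,"linear": [0,-0.15,0],"yaw": 0}])

```text
time: 6.4
tcp_pos: [0.5664, 0.0726, 0.0825]
ee_rot: [[0.972, 0.233, 0.006], [0.233, -0.972, -0.001], [0.006, 0.003, -1.0]]
force: [5.7, -6.2, -0.2]
opening: -0.0001
grip_force: 3.6
```

Emit:
jog_arm(steps=[{"fingers": 0,"linear": [0,-0.04,0],"yaw": 0},{"fingers": 0,"linear": [0,-0.08,0],"yaw": 0},{"fingers": 0,"linear": [0,-0.1,0],"yaw": 0}])

```text
time: 6.7
tcp_pos: [0.5642, 0.0824, 0.0825]
ee_rot: [[0.972, 0.233, 0.007], [0.233, -0.972, -0.001], [0.006, 0.003, -1.0]]
force: [7.1, -5.5, -0.5]
opening: -0.0004
grip_force: 3.7
```

Emit:
jog_arm(steps=[{"fingers": 0,"linear": [0,-0.02,0],"yaw": 0},{"fingers": 0,"linear": [0,-0.04,0],"yaw": 0}])

```text
time: 6.9
tcp_pos: [0.5634, 0.0861, 0.0825]
ee_rot: [[0.972, 0.233, 0.007], [0.233, -0.972, -0.001], [0.006, 0.003, -1.0]]
force: [6.2, -5.9, 0.0]
opening: 0.0
grip_force: 3.7
```

Emit:
jog_arm(steps=[{"fingers": 0,"linear": [0,-0.02,0],"yaw": 0},{"fingers": 0,"linear": [0,-0.04,0],"yaw": 0}])

```text
time: 7.1
tcp_pos: [0.5626, 0.09, 0.0825]
ee_rot: [[0.972, 0.233, 0.007], [0.233, -0.973, -0.001], [0.006, 0.003, -1.0]]
force: [6.9, -5.9, -0.8]
opening: -0.0002
grip_force: 3.7
```

Emit:
jog_arm(steps=[{"fingers": 0,"linear": [0,-0.02,0],"yaw": 0},{"fingers": 0,"linear": [0,-0.04,0],"yaw": 0}])

```text
time: 7.3
tcp_pos: [0.5621, 0.0929, 0.0826]
ee_rot: [[0.972, 0.234, 0.008], [0.234, -0.972, -0.003], [0.007, 0.005, -1.0]]
force: [8.9, -16.4, -1.8]
opening: 0.0002
grip_force: 8.7
```

The force jumped, so the cover has reached the stop. I'll back off, rise and look.

Emit:
jog_arm(steps=[{"fingers": 0,"linear": [0,-0.01,0],"yaw": 0},{"fingers": 0,"linear": [0,0.3,0],"yaw": 0},{"fingers": 0,"linear": [-0.3,0.6,-0.5],"yaw": 0},{"fingers": 0,"linear": [-0.6,0.8,-0.95],"yaw": 0},{"fingers": 0,"linear": [-0.6,1,-1],"yaw": 0}])

```text
time: 7.8
tcp_pos: [0.521, -0.0162, 0.1832]
ee_rot: [[0.972, 0.233, -0.001], [0.233, -0.972, 0.001], [-0.001, -0.001, -1.0]]
force: [1.7, -1.0, 0.9]
opening: -0.0003
grip_force: 0.0
```

Emit:
jog_arm(steps=[{"fingers": 0,"linear": [-0.3,0.4,-0.4],"yaw": 0},{"fingers": 0,"linear": [-0.5,0.4,-0.8],"yaw": 0},{"fingers": 0,"linear": [-0.5,0.4,-0.8],"yaw": 0},{"fingers": 0,"linear": [-0.5,0.4,-0.8],"yaw": 0}])

```text
time: 8.2
tcp_pos: [0.4841, -0.0672, 0.2629]
ee_rot: [[0.973, 0.231, 0.003], [0.231, -0.973, -0.0], [0.003, 0.001, -1.0]]
force: [0.2, -1.0, -0.6]
opening: 0.0
grip_force: 0.0
```

```bash
python3 - <<'E'
from h import *
np.set_printoptions(precision=4,suppress=True)
Z=dict(box_valve_end=.062,box_stop=.083,cover=.062,cover_push_face=.077,main_valve_pivot=.048,main_handle_end=.048,branch_valve_pivot=.048,branch_handle_end=.048,cap_nut=.005,service_box=0)
s,c=wrist("w2.png"); print(s["tcp_pos"],s["force"])
for t,z in Z.items():
    for d in bot.spot_point(t,c)[:2]: print(t,round(d["p"],2),np.round(d["at"]),wworld(s,c,d["at"],z))
c=bot.read_camera("top"); save(c,"top1.png")
for t,z in Z.items():
    for d in bot.spot_point(t,c)[:2]: print(t,round(d["p"],2),np.round(d["at"]),world(c,d["at"],z))
E
```

```text
[ 0.4841 -0.0672  0.2629] [ 0.1811 -1.0458 -0.5646]
box_valve_end 0.89 [383.  79.] [ 0.6231 -0.189   0.062 ]
cover 0.76 [58. 89.] [0.5293 0.2011 0.062 ]
cover_push_face 0.92 [121.  80.] [0.5513 0.1016 0.077 ]
main_valve_pivot 0.66 [303. 101.] [ 0.5703 -0.1059  0.048 ]
main_valve_pivot 0.65 [315.  48.] [ 0.6349 -0.1045  0.048 ]
main_handle_end 0.63 [308. 102.] [ 0.5709 -0.1115  0.048 ]
branch_valve_pivot 0.94 [231.  48.] [ 0.6114 -0.0108  0.048 ]
branch_handle_end 0.86 [226. 100.] [ 0.5497 -0.0195  0.048 ]
cap_nut 0.74 [275.  27.] [ 0.6586 -0.0537  0.005 ]
service_box 0.96 [177.  73.] [0.571  0.0574 0.    ]
box_stop 0.58 [168. 203.] [0.5196 0.299  0.083 ]
cover 0.64 [202. 199.] [0.531  0.2123 0.062 ]
cover 0.33 [282. 232.] [ 0.4429 -0.0051  0.062 ]
cover_push_face 0.96 [239. 191.] [0.5526 0.1105 0.077 ]
main_valve_pivot 0.73 [315. 164.] [ 0.633  -0.1017  0.048 ]
main_valve_pivot 0.43 [316. 184.] [ 0.5767 -0.1045  0.048 ]
main_handle_end 0.52 [239. 190.] [0.558 0.112 0.048]
branch_valve_pivot 0.8 [279. 169.] [ 0.617  -0.0005  0.048 ]
branch_valve_pivot 0.3 [280. 234.] [ 0.4373 -0.0014  0.048 ]
branch_handle_end 0.67 [201. 152.] [0.6664 0.218  0.048 ]
branch_handle_end 0.56 [289. 196.] [ 0.5425 -0.0264  0.048 ]
cap_nut 0.52 [297. 160.] [ 0.6544 -0.0587  0.005 ]
cap_nut 0.17 [202. 201.] [0.5347 0.2169 0.005 ]
service_box 0.94 [261. 186.] [0.5766 0.0482 0.    ]
```

View pics/w2.png

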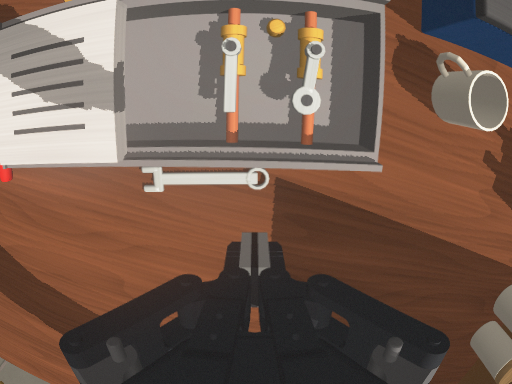

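The wrist view shows the cover away at the meter end. The plain branch handle is at (231,48)→(228,110) and the main handle, with its disc, at (316,48)→(307,100), roughly 0.1 rad open. I'll go to the valve-end side of the disc and look from closer.

Emit:
jog_arm(steps=[{"fingers": 0,"linear": [0.3,0.4,0],"yaw": 0},{"fingers": 0,"linear": [0.6,0.8,0.3],"yaw": 0},{"fingers": 0,"linear": [0.72,1,0.7],"yaw": 0},{"fingers": 0,"linear": [0.72,1,1],"yaw": 0},{"fingers": 0,"linear": [0.72,1,1],"yaw": 0}])

```text
time: 9.8
tcp_pos: [0.5742, -0.1472, 0.1565]
ee_rot: [[0.973, 0.232, -0.009], [0.232, -0.973, 0.004], [-0.008, -0.005, -1.0]]
force: [-1.2, 1.2, -1.0]
opening: -0.0
grip_force: 0.0
```

Emit:
jog_arm(steps=[{"fingers": 0,"linear": [0,0.12,0.3],"yaw": 0},{"fingers": 0,"linear": [0,0.12,0.5],"yaw": 0},{"fingers": 0,"linear": [0,0.12,0.5],"yaw": 0},{"fingers": 0,"linear": [0,0.12,0.5],"yaw": 0}])

```text
time: 10.2
tcp_pos: [0.5803, -0.1591, 0.1128]
ee_rot: [[0.972, 0.233, 0.001], [0.233, -0.972, -0.0], [0.001, 0.0, -1.0]]
force: [-0.3, -0.4, 0.6]
opening: 0.0002
grip_force: 0.0
```

```bash
cat > look.py <<'E'
from h import *
import sys
np.set_printoptions(precision=4,suppress=True)
O=np.array([.565,.0555]);a=.2345;X=np.array([np.cos(a),np.sin(a)]);Y=np.array([-X[1],X[0]])
def box(p): return np.array([(p[:2]-O)@X,(p[:2]-O)@Y])*1000
s,c=wrist(sys.argv[1]); print(s["tcp_pos"],box(np.array(s["tcp_pos"])),s["force"],s["joint_positions"][5],s["time"])
for t,z in dict(box_valve_end=.062,cover_push_face=.077,main_valve_pivot=.048,main_handle_end=.048,branch_valve_pivot=.048,branch_handle_end=.048).items():
    for d in bot.spot_point(t,c)[:2]: print(t,round(d["p"],2),np.round(d["at"]),box(wworld(s,c,d["at"],z)))
E
python3 look.py w3.png
```

```text
[ 0.5803 -0.1591  0.1128] [ -35.0364 -212.3195] [-0.2679 -0.3748  0.6321] 0.9529141486507279 10.2
box_valve_end 0.87 [318. 169.] [  -2.2415 -253.9378]
main_valve_pivot 0.64 [192. 118.] [  29.406  -171.1242]
main_handle_end 0.97 [179. 204.] [ -31.3406 -158.3603]
branch_valve_pivot 0.56 [ 74. 126.] [ 29.7424 -77.7792]
branch_valve_pivot 0.21 [183. 207.] [ -33.4039 -160.9687]
branch_handle_end 0.87 [ 78. 202.] [-30.8886 -71.4816]
```

View pics/w3.png

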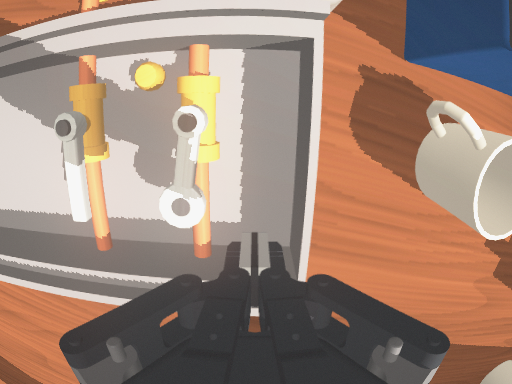

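From close by, the frame fits within about 2 mm, and the disc at (181,206) puts the handle at roughly 0.19 rad. The fingertips stand in the free gap between disc and end wall. I'll descend there.

Emit:
jog_arm(steps=[{"fingers": 0,"linear": [0,0,0.2],"yaw": 0},{"fingers": 0,"linear": [0,0,0.4],"yaw": 0},{"fingers": 0,"linear": [0,0,0.57],"yaw": 0},{"fingers": 0,"linear": [0,0,0.57],"yaw": 0}])

```text
time: 10.95
tcp_pos: [0.5783, -0.1587, 0.0524]
ee_rot: [[0.973, 0.233, -0.004], [0.233, -0.973, 0.002], [-0.003, -0.003, -1.0]]
force: [-0.7, 0.6, 0.7]
opening: -0.0002
grip_force: 0.0
```

Emit:
jog_arm(steps=[{"fingers": 0,"linear": [-0.02,-0.1,0],"yaw": 0},{"fingers": 0,"linear": [-0.05,-0.15,0],"yaw": 0},{"fingers": 0,"linear": [-0.05,-0.2,0],"yaw": 0},{"fingers": 0,"linear": [-0.05,-0.25,0],"yaw": 0},{"fingers": 0,"linear": [-0.05,-0.3,0],"yaw": 0}])

```text
time: 11.45
tcp_pos: [0.5683, -0.1317, 0.055]
ee_rot: [[0.972, 0.233, 0.001], [0.233, -0.972, -0.001], [0.0, 0.002, -1.0]]
force: [-0.6, -3.9, -0.3]
opening: -0.0005
grip_force: 2.0
```

Light contact at 4 N. I'll follow the arc.

Emit:
jog_arm(steps=[{"fingers": 0,"linear": [0,-0.06,0],"yaw": 0},{"fingers": 0,"linear": [0.01,-0.12,0],"yaw": 0},{"fingers": 0,"linear": [0.03,-0.18,0],"yaw": 0},{"fingers": 0,"linear": [0.06,-0.24,0],"yaw": 0},{"fingers": 0,"linear": [0.09,-0.3,0],"yaw": 0}])

```text
time: 11.95
tcp_pos: [0.5696, -0.0994, 0.0541]
ee_rot: [[0.973, 0.233, -0.001], [0.233, -0.973, 0.0], [-0.001, -0.001, -1.0]]
force: [-0.9, -4.6, -0.1]
opening: 0.0001
grip_force: 1.8
```

Emit:
jog_arm(steps=[{"fingers": 0,"linear": [0.03,-0.05,0],"yaw": 0},{"fingers": 0,"linear": [0.07,-0.09,0],"yaw": 0},{"fingers": 0,"linear": [0.11,-0.14,0],"yaw": 0},{"fingers": 0,"linear": [0.15,-0.18,0],"yaw": 0}])

```text
time: 12.35
tcp_pos: [0.5801, -0.0784, 0.0541]
ee_rot: [[0.973, 0.233, -0.001], [0.233, -0.973, 0.0], [-0.001, -0.001, -1.0]]
force: [-2.1, -3.5, -0.3]
opening: 0.0002
grip_force: 1.8
```

Emit:
jog_arm(steps=[{"fingers": 0,"linear": [0.03,-0.03,0],"yaw": 0},{"fingers": 0,"linear": [0.06,-0.06,0],"yaw": 0},{"fingers": 0,"linear": [0.09,-0.08,0],"yaw": 0},{"fingers": 0,"linear": [0.12,-0.1,0],"yaw": 0},{"fingers": 0,"linear": [0.15,-0.12,0],"yaw": 0}])

```text
time: 12.85
tcp_pos: [0.5929, -0.0643, 0.0544]
ee_rot: [[0.973, 0.233, 0.001], [0.233, -0.973, -0.001], [0.001, 0.001, -1.0]]
force: [-1.8, -5.0, -1.8]
opening: -0.0
grip_force: 2.1
```

Emit:
jog_arm(steps=[{"fingers": 0,"linear": [0.02,0,0],"yaw": 0},{"fingers": 0,"linear": [0.03,0,0],"yaw": 0}])

```text
time: 13.05
tcp_pos: [0.5949, -0.063, 0.0542]
ee_rot: [[0.973, 0.233, -0.001], [0.233, -0.973, 0.0], [-0.0, -0.001, -1.0]]
force: [-2.5, -2.9, 1.5]
opening: 0.0
grip_force: 1.8
```

Emit:
jog_arm(steps=[{"fingers": 0,"linear": [0.02,0,0],"yaw": 0},{"fingers": 0,"linear": [0.04,0,0],"yaw": 0}])

```text
time: 13.25
tcp_pos: [0.5972, -0.062, 0.054]
ee_rot: [[0.973, 0.233, -0.004], [0.233, -0.973, 0.001], [-0.003, -0.002, -1.0]]
force: [-8.7, -3.4, 3.5]
opening: 0.0
grip_force: 4.7
```

```bash
python3 look.py w4.png
```

```text
[ 0.5972 -0.062   0.054 ] [   3.9961 -121.7324] [-8.6584 -3.4293  3.4911] 1.117531213655334 13.25
box_valve_end 0.95 [467. 261.] [  -3.1427 -250.0723]
main_valve_pivot 0.57 [349. 206.] [  28.7704 -170.6907]
main_handle_end 0.68 [231. 207.] [  28.6383 -110.3451]
main_handle_end 0.16 [264. 127.] [  68.1067 -126.5392]
branch_valve_pivot 0.97 [165. 204.] [ 29.9393 -76.6167]
```

View pics/w4.png

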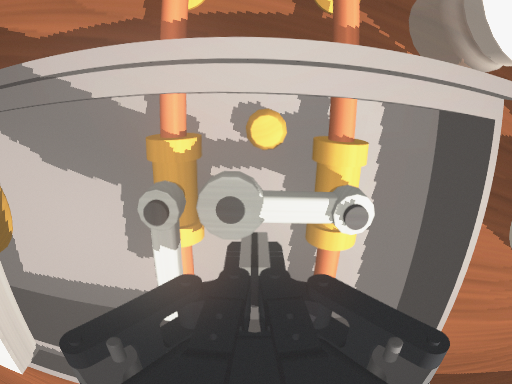

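The view shows the handle square across its pipe, with the disc at (231,207) level with the pivot at (352,210). The force has risen, so it is at its stop. I'll give it one last small press, then come away.

Emit:
jog_arm(steps=[{"fingers": 0,"linear": [0.01,0,0],"yaw": 0},{"fingers": 0,"linear": [0.02,0,0],"yaw": 0},{"fingers": 0,"linear": [-0.08,0.05,0],"yaw": 0},{"fingers": 0,"linear": [-0.18,0.15,0],"yaw": 0},{"fingers": 0,"linear": [-0.18,0.15,0],"yaw": 0}])

```text
time: 14.1
tcp_pos: [0.5847, -0.0824, 0.0545]
ee_rot: [[0.973, 0.231, 0.001], [0.231, -0.973, -0.0], [0.001, 0.0, -1.0]]
force: [-0.2, 0.1, 0.4]
opening: 0.0003
grip_force: 0.0
```

Emit:
jog_arm(steps=[{"fingers": 0,"linear": [0,0,-0.3],"yaw": 0},{"fingers": 0,"linear": [0,0,-0.7],"yaw": 0},{"fingers": 0,"linear": [-0.2,0,-1],"yaw": 0},{"fingers": 0,"linear": [-0.5,0,-1],"yaw": 0},{"fingers": 0,"linear": [-0.8,0,-1],"yaw": 0}])

```text
time: 14.6
tcp_pos: [0.5083, -0.1003, 0.156]
ee_rot: [[0.973, 0.233, 0.005], [0.233, -0.973, -0.001], [0.005, 0.002, -1.0]]
force: [-0.3, -0.2, -0.5]
opening: -0.0001
grip_force: 0.0
```

Emit:
jog_arm(steps=[{"fingers": 0,"linear": [-0.3,0,-0.4],"yaw": 0},{"fingers": 0,"linear": [-0.5,0,-0.9],"yaw": 0},{"fingers": 0,"linear": [-0.5,0,-1],"yaw": 0},{"fingers": 0,"linear": [-0.5,0,-1],"yaw": 0}])

```text
time: 15.0
tcp_pos: [0.4604, -0.1123, 0.2574]
ee_rot: [[0.973, 0.232, 0.007], [0.232, -0.973, -0.002], [0.006, 0.004, -1.0]]
force: [0.2, 0.8, -0.4]
opening: 0.0003
grip_force: 0.0
```

```bash
python3 look.py w5.png; python3 - <<'E'
from h import *
c=bot.read_camera("top"); p=cv2.resize(c["pixels"][110:260,140:420],None,fx=2.8,fy=2.8,interpolation=cv2.INTER_CUBIC); cv2.imwrite("pics/top2.png",p[...,::-1])
E
```

```text
[ 0.4604 -0.1123  0.2574] [-140.7712 -138.9114] [ 0.1527  0.7982 -0.4344] 0.9510999081229735 15.0
box_valve_end 0.67 [354.  49.] [  -2.7434 -252.3191]
cover_push_face 0.68 [89. 61.] [-7.7836 48.0154]
cover_push_face 0.27 [149.  52.] [ -7.9329 -27.4914]
main_valve_pivot 0.72 [281.  20.] [  28.94   -170.8053]
main_handle_end 0.82 [227.  21.] [  28.2971 -109.7964]
main_handle_end 0.44 [197.  19.] [ 32.9657 -74.6077]
branch_valve_pivot 0.79 [198.  21.] [ 29.9802 -76.1613]
branch_handle_end 0.96 [194.  70.] [-28.7248 -71.4173]
```

View pics/w5.png

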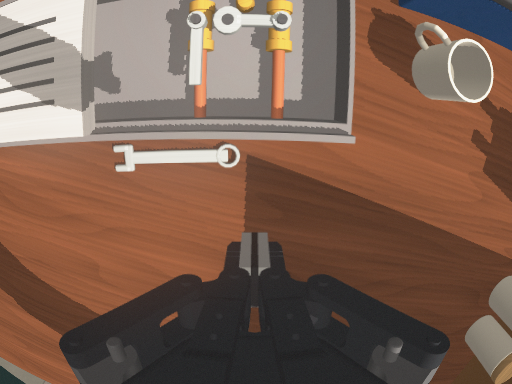

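View pics/top2.png

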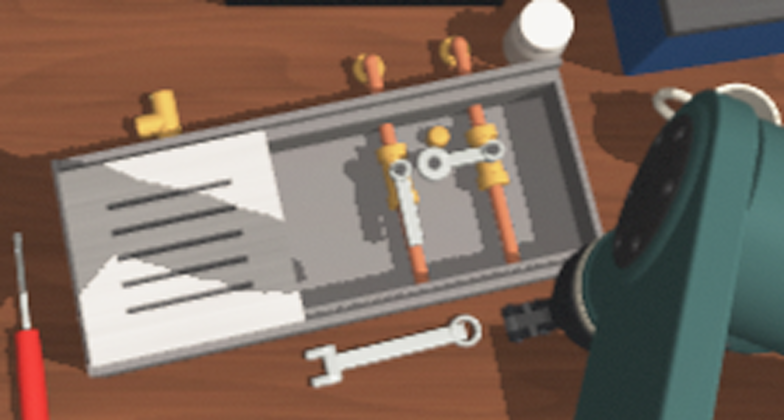

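The cover lies flush against the meter-end wall. The main handle is square across its pipe, the branch handle hasn't moved, and the arm is clear.

```bash
python3 -c "
from cell import bot
print(bot.job_done())"
```

```text
the job is handed in; nothing more can be done
None
```

The cover is pushed to the meter-end stop, the disc-ended valve is shut square across its pipe, and the arm is clear; the other handle and the loose items look undisturbed, and the job was handed in at about 15 s with no verdict returned.

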